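# Chock the pipe on the saw's rest and draw back the stop

## Robot

A 6-joint arm with a two-finger parallel gripper is mounted at the origin on the work surface. World frame = base frame: x ahead of the robot, y to its left, z up, the work surface at z = 0. Lengths are in mm, angles in rad, forces in N, time in s.
With the tool pointing down it reaches from about 300 to 775 mm from the base axis. Payload 14.6 kg.
Tool frame: the origin (TCP) lies on the centre line of the jaws, within the pads' length; the fingertips stand 19 mm ahead of it and the grasp point (between the pads) is the TCP (bot.tip_reach is the distance from the TCP to the fingertips, in mm); z points along the fingers, y is the line along which they close (so a half turn about z gives the same grasp; the last joint's range is limited). The gripper opens to 85 mm and grips with 20 to 120 N. Pads are 22 mm wide; open, the fingers measure 114 mm over their backs; the gripper's body (76 mm by 85 mm) begins 54 mm behind the grasp point. The pads swing forward as they close: fully open they stand 13 mm farther back than shut.
Start: joints at [1.191, 0.3, 1.521, -0, 1.321, -0.067], TCP at [169.245, 523.302, 222.781] pointing down, gripper open.
Joint ranges: [-3.03, 3.03], [-0.79, 2.21], [0.23, 2.52], [-1.04, 4.18], [0, 3.07], [-2.55, 2.55]. Speed limits (rad/s): [2.22, 2.22, 2.57, 3.14, 3.14, 3.14].

## Interface

Orientations are given as a unit quaternion [w, x, y, z].
In Python, from rig import bot gives the robot as it stands. Calls block until the motion is done:
- bot.move_to(position, orientation): joint-space move of the TCP to a pose.
- bot.servo_line(position, attitude=None, speed=150, until_force=None): straight line of the TCP; attitude=None keeps the orientation; speed is the mean speed in mm/s. With until_force (N) it stops when the force on the tool has changed by that much, and returns True; else False.
- bot.move_joints(angles): joint-space move.
- bot.move_gripper(opening, grip_force=None): finger opening in mm; grip_force is the grip in N (None keeps the last); returns when the fingers have stopped.
- bot.dwell(seconds).
- bot.ik(position, orientation): joint angles nearest the present ones, or None.
- bot.read_state(): the state.
- bot.read_camera(name): name is "scene" or "top" or "wrist"; returns a dict with "image" (480x640x3 uint8, blue, green, red), "depth" (480x640 float32, mm along the optical axis (not along the pixel's ray), 0 where there is no reading), "fovy" (degrees; the focal length in pixels is half the picture's height over the tangent of half this angle, whatever the lens; pixels are square), "cx", "cy" (the principal point, pixels), "k1" (the pictures are not rectified: a ray, as slopes to the right and down, at radius r is drawn at 1 + k1 r^2 times it, then the intrinsics apply), "eye" and "attitude" of the camera in the world; the wrist camera has in their place "mount" (4x4, takes a point from camera to tool coordinates, whose origin is the TCP and whose axes are the flange's). Camera axes: x right, y down, z forward; pixel columns grow to the right and rows downward; lengths in mm; the calibration is good to about 2 mm. A picture is of the moment at which its call begins: read the wrist's pose just before it.
A pose or a line that the arm cannot do raises bot.MotionError and nothing moves.
- bot.finish_job(): hands the job in; it is judged then, once.
The state is a dict: "clock": time; "joint_positions": joint angles; "qvel": joint speeds; "effort": joint torques, N m; "ee_pos": TCP position; "tool_rot": TCP orientation; "ft_force": force on the tool from outside, world axes, zero at the start; "moment": the same for the moment, N m; "grip_width": finger opening in mm; "grip_force": force on a finger pad.
Only numpy, scipy, OpenCV 4.12 (cv2) and the standard library are available. Lean on these libraries where they do the work, as an engineer would, in place of code of your own. Each camera call takes 0.05 s, during which the arm holds its last target. There are 200 camera calls.

## Task

Get the pipe on the sloping rest ready for cutting: set the yellow wedge chock on the bed below the middle of the pipe, thin edge towards it, and push the pipe with the chock alone up the slope until it lies square against the steel pad at the back, and hold it pressed there for half a second, firmly but gently (around 10 N, kept under 18 N). Let go of the chock so that it stays wedged, then draw the red stop carriage all the way back down the slope by its black handle, so that the chock alone keeps the pipe from rolling. Do not touch the pipe with the gripper, and leave the short upright offcut where it stands.

Things in the scene. Friction and masses are not known exactly. Their poses are not given: they have to be found in the camera images.
- bed (a point): Frame of the pipe rest's sloping bed (grey plate, 240 mm up the slope by 270 mm wide, blue edges; fixed to the table). Origin: centre of the plate's upper surface. x points up the slope (4 degrees, away from the robot, turned by the rest's yaw), y along the pipe to the left, z square out of the plate. The low edge, at x = -120 mm, is open.
- fence: Blue plate 52 mm high across the upper end of the bed; origin and axes as bed, front face at x = 110 mm. It carries a steel pad (220 mm wide, top 38 mm above the bed) on two brass screws; the pipe is to lie against the pad's front face, which is set somewhere between x = 54 and 94 mm (not measured). The pad does not give way.
- pipe: Bare steel pipe, dark open ends, 48 mm outside diameter, 260 mm long, 0.35 to 0.65 kg, free to roll. Origin at its middle on the axis; y along the axis. Starts across the bed, axis at bed x = 10 mm, leaning on the carriage's two stop fingers, 20 to 60 mm short of the pad. A push of a few N moves it up the bed.
- chock_mid (a point): Yellow wedge 70 mm long (x), 40 wide (y), 48 high, 0.3 kg, upright on the table left or right of the rest. Point: mid-width, 24 mm above its underside, 50 mm behind the thin edge; x points to the thin edge, z up. Front face rises at 60 degrees; grip the parallel sides. Touching the pipe on the bed, the point is 64 mm down the slope from the pipe's axis. Friction holds it on the slope.
- handle (a point): Point on the axis of the carriage's upright black handle post: 18 mm diameter, its top 22 mm above the point, which is 58 mm above the bed plane at bed y = -155 mm (right-hand side), bed x = -50 mm at the start. The post is square to the bed; the red side bar below it reaches 18 mm above the bed plane.
- carriage (a joint): Stop carriage: red frame round the low end of the rest, with two fingers (36 mm high, 105 to 160 mm to either side of the middle) that hold the pipe near its ends. Slide in m: 0 = holding the pipe (start), 0.06 = drawn fully back down the slope (towards -x of the bed). Moves stiffly, about 4 N, and stays where it is left.
- offcut: Short piece of pipe standing on end, 48 mm diameter, 50 mm high, on the other side of the rest from the chock; origin under its centre. Leave alone.
Not all that is in view belongs to the job. Of the things like the part that bears chock_mid, leave any that is blue or pink; of the rest the larger one is meant.

How it is judged:
By the outcome, as a careful person would: the job done as asked, in the order asked, and still so for the second after the job is handed in, with the robot touching nothing.
It also fails if it takes over 64 s, if anything falls off the work surface, if the arm or the gripper's body presses on something with over 40 N, if the wrist force passes 120 N, or if a joint passes its speed limit or range.

## Working session

There is one attempt and no reset: what is moved stays moved. The work goes in short steps, each a Python script; the robot and the scene stay as the last script left them, time stands still between calls to the robot, and variables do not carry over. Pictures are saved under pics/ and viewed, at most 10 in all, crops included, and the job is handed in when it is done.

```bash
ls; mkdir -p pics
cat > h.py <<'E'
import numpy as np, cv2
from scipy.spatial.transform import Rotation as R
from rig import bot
def Rq(q): return R.from_quat([q[1],q[2],q[3],q[0]])
def qR(r): x=r.as_quat(); return [x[3],x[0],x[1],x[2]]
def cam(name):
    s=bot.read_state(); c=bot.read_camera(name)
    if name=="wrist":
        M=np.array(c["mount"]); Rt=Rq(s["tool_rot"]).as_matrix()
        c["Rm"]=Rt@M[:3,:3]; c["o"]=np.array(s["ee_pos"])+Rt@M[:3,3]
    else:
        c["Rm"]=Rq(c["attitude"]).as_matrix() if np.size(c["attitude"])==4 else np.array(c["attitude"]); c["o"]=np.array(c["eye"])
    return c
def slopes(c,uv):
    f=240/np.tan(np.radians(c["fovy"])/2)
    K=np.array([[f,0,c["cx"]],[0,f,c["cy"]],[0,0,1.]])
    return cv2.undistortPoints(np.array(uv,float).reshape(-1,1,2),K,np.array([c["k1"],0,0,0,0.])).reshape(-1,2)
def plane(c,uv,z,n=(0,0,1)):
    s=slopes(c,uv); d=np.c_[s,np.ones(len(s))]@c["Rm"].T; n=np.array(n,float)
    return c["o"]+d*((z-c["o"]@n)/(d@n))[:,None]
def pts(c,uv):
    s=slopes(c,uv); uv=np.array(uv,int).reshape(-1,2); z=c["depth"][uv[:,1],uv[:,0]]
    return c["o"]+(np.c_[s,np.ones(len(s))]*z[:,None])@c["Rm"].T
E
python3 - <<'E'
from h import *
for n in("top","scene"):
    c=cam(n); cv2.imwrite(f"pics/{n}0.png",c["image"]); np.save(n+"0.npy",c,allow_pickle=True)
    print(n,c["o"],c["fovy"],c["k1"],c["Rm"].round(2).tolist())
s=bot.read_state(); print(s["clock"],s["tool_rot"],s["ft_force"],s["grip_width"])
E
```

```text
pics
top [ 378.80359414    2.50755601 1095.18059313] 53.40587231374561 -0.09809999104558358 [[-0.01, -0.99, 0.14], [-1.0, 0.0, -0.02], [0.02, -0.14, -0.99]]
scene [ 912.73200719 -436.98978152  797.89733113] 54.65391933552922 -0.07497000356563038 [[0.73, 0.55, -0.41], [0.68, -0.57, 0.45], [0.01, -0.61, -0.79]]
0.1 [-1.32100377e-04  1.55767269e-01  9.87793636e-01 -5.22944843e-04] [ 0.01417453 -0.17235105 -0.37282191] 85.07064513366228
```

View pics/top0.png

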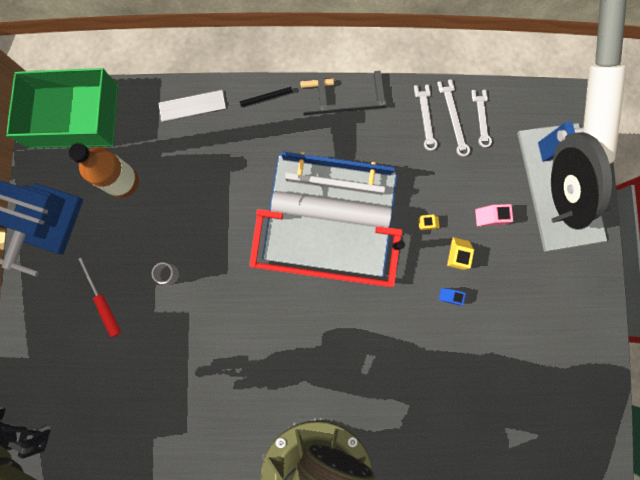

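View pics/scene0.png

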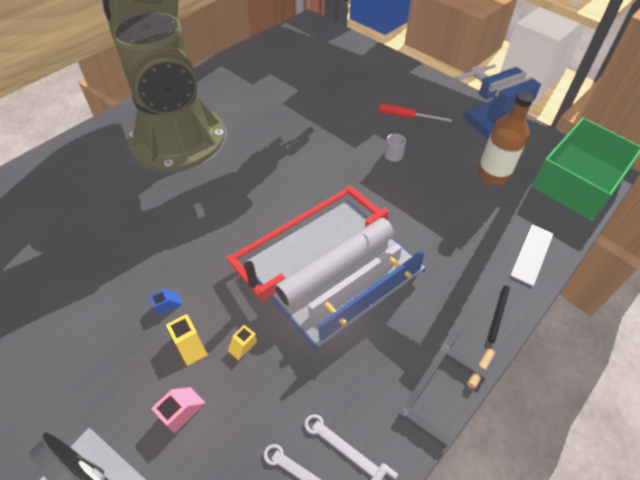

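Top view: the candidates are the large yellow block (460,253), small yellow (428,221), pink (493,215) and blue (452,296). By the description I want the large yellow. The rest is centred near (330,225), the handle is at (399,244) and the offcut at (165,273).

The scene view agrees, with large yellow at (187,340), small yellow at (243,342) and the handle at (252,272).

Run:
```python
from h import *
np.set_printoptions(precision=1,suppress=True)
c=np.load("top0.npy",allow_pickle=True).item()
P=lambda uv:pts(c,uv)
print("chock,small,offcut,handle",P([[462,255],[428,222],[165,262],[399,244],[397,243]]))
hsv=cv2.cvtColor(c["image"],cv2.COLOR_BGR2HSV)
m=np.zeros((480,640),np.uint8)
cv2.fillPoly(m,[np.array([[275,225],[370,237],[380,268],[275,258]])],1)
ys,xs=np.nonzero((m>0)&(c["depth"]>0)); b=P(np.c_[xs,ys]); A=np.c_[b[:,:2],np.ones(len(b))]
k=np.linalg.lstsq(A,b[:,2],rcond=None)[0]; print("bedplane",k*[1000,1000,1],np.std(b[:,2]-A@k), "slope deg",np.degrees(np.hypot(*k[:2])),"yaw",np.degrees(np.arctan2(k[1],k[0])),b.mean(0))
print("fence top L,R, pad L,R",P([[283,156],[394,170],[290,179],[383,188]]))
print("pipe L R",P([[280,204],[385,215]]))
w=cam("wrist"); print(w["fovy"],np.array(w["mount"]))
s=bot.read_state(); T=Rq(s["tool_rot"]).as_matrix(); print(T)
ch=P([[462,255]])[0]
# camera above chock (mount offset in tool frame)
M=np.array(w["mount"]);off=T@M[:3,3]
tgt=np.array([ch[0]-off[0],ch[1]-off[1],260])
print(tgt,np.hypot(*tgt[:2]),bot.ik(tgt.tolist(),s["tool_rot"]))
```

```text
chock,small,offcut,handle [[ 489.  -328.7   49. ]
 [ 567.  -258.4   31.4]
 [ 475.1  330.8   50.6]
 [ 506.2 -175.6  110.9]
 [ 508.4 -171.6  110.1]]
bedplane [ 69.8 -10.6  -6.1] 1.9405330774365392 slope deg 4.043252880328638 yaw -8.633361417684641 [509.9 -20.9  29.7]
fence top L,R, pad L,R [[ 704.5   69.8   86.9]
 [ 699.4 -189.4   -2.9]
 [ 656.3   54.8   72.7]
 [ 633.7 -149.1   82. ]]
pipe L R [[ 598.3   75.8   80.1]
 [ 573.3 -151.9   82.9]]
67.30113346877656 [[  -0.    -1.    -0.3   77.6]
 [   1.     0.    -0.     0.2]
 [   0.    -0.3    1.  -151.7]
 [   0.     0.     0.     1. ]]
[[-1.   0.3 -0. ]
 [ 0.3  1.  -0. ]
 [ 0.  -0.  -1. ]]
[ 562.7 -352.9  260. ] 664.2380541236456 [-0.6  0.5  1.1 -0.   1.5 -1.9]
```

```bash
cat >> h.py <<'E'
np.set_printoptions(precision=1,suppress=True)
def down(yaw): # tool x = -(dir yaw), z down
    return qR(R.from_euler("z",yaw)*R.from_matrix([[-1,0,0],[0,1,0],[0,0,-1]]))
E
python3 - <<'E'
from h import *
psi=np.radians(-6.3)
for n,p in(("w_bed",[545,-70,250]),("w_chock",[490,-300,200])):
    q=down(psi); print(bot.ik(p,q)); bot.move_to(p,q); bot.dwell(.2)
    c=cam(n[0]+"rist"); np.save(n+".npy",c,allow_pickle=True); cv2.imwrite(f"pics/{n}.png",c["image"]); print(bot.read_state()["clock"],c["o"])
E
```

```text
[-0.2  0.3  1.5 -0.   1.4 -1.7]
2.8917 [467.9 -61.1 401.7]
[-0.6  0.4  1.5 -0.   1.3 -2.1]
4.1 [ 413.4 -290.5  352.1]
```

View pics/w_bed.png

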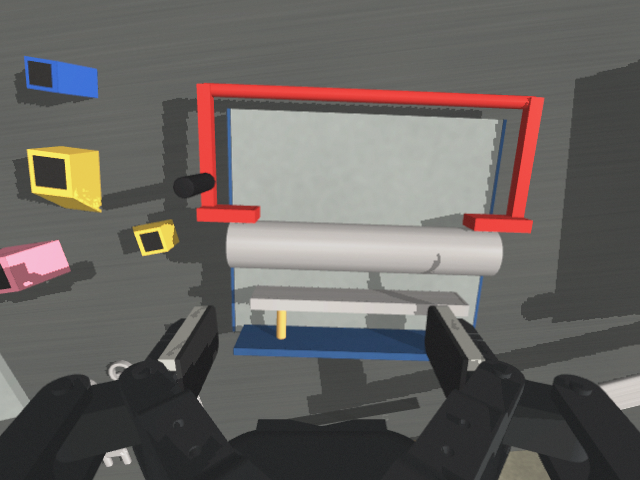

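View pics/w_chock.png

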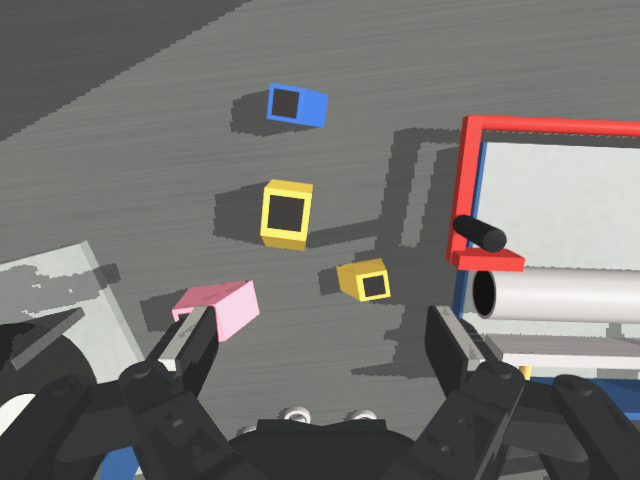

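The wrist bed view shows the pipe from (228,245) to (500,250), the pad front at about (250,300)–(468,305), and the handle top at (186,187). The chock view shows the large yellow chock with its top at (287,213) and a slanting face at the lower edge, near (285,245). Next I'll measure both and check the chock in a close crop.

Run:
```python
from h import *
c=np.load("w_chock.npy",allow_pickle=True).item(); im=c["image"]
cv2.imwrite("pics/crop.png",cv2.resize(im[165:270,235:345],None,fx=5,fy=5,interpolation=cv2.INTER_NEAREST))
hsv=cv2.cvtColor(im,cv2.COLOR_BGR2HSV)
m=cv2.inRange(hsv,(20,90,60),(35,255,255)); n,l,st,ce=cv2.connectedComponentsWithStats(m)
for i in range(1,n):
    if st[i,4]>100: print(st[i],ce[i])
i=l[240,285] or l[188,285]
ys,xs=np.nonzero(l==i); hull=cv2.convexHull(np.c_[xs,ys].astype(np.int32)); mm=np.zeros_like(m); cv2.fillConvexPoly(mm,hull,1)
ys,xs=np.nonzero((mm>0)&(c["depth"]>0)); p=pts(c,np.c_[xs,ys])
print("z pct",np.percentile(p[:,2],[2,25,50,75,98]))
t=p[p[:,2]>44]; (rc,wh,a)=cv2.minAreaRect((t[:,:2]).astype(np.float32)); print("top rect",rc,wh,a,t.mean(0))
print(cv2.boxPoints((rc,wh,a)))
lo=p[(p[:,2]<40)&(p[:,2]>4)]
d=lo[:,:2]-np.array(rc); print(len(lo)); 
for k in range(0,len(lo),max(1,len(lo)//25)): print(lo[k],d[k])
# bright top face by value
v=hsv[...,2]; tm=((l==i)&(v>200)).astype(np.uint8); 
ys,xs=np.nonzero(tm); P=plane(c,np.c_[xs,ys],48.); rr=cv2.minAreaRect(P[:,:2].astype(np.float32)); print("bright top",rr,cv2.boxPoints(rr))
# bed
b=np.load("w_bed.npy",allow_pickle=True).item(); f=lambda uv,z:plane(b,uv,z)
H=cv2.cvtColor(b["image"],cv2.COLOR_BGR2HSV)
mask=np.zeros((480,640),np.uint8); cv2.fillPoly(mask,[np.array([[240,125],[485,130],[475,195],[275,200],[240,190]])],1)
ys,xs=np.nonzero((mask>0)&(b["depth"]>0)); p=pts(b,np.c_[xs,ys]); A=np.c_[p[:,:2],np.ones(len(p))]; k=np.linalg.lstsq(A,p[:,2],rcond=None)[0]
print("bed plane",k,np.degrees(np.arctan(np.hypot(*k[:2]))),np.degrees(np.arctan2(k[1],k[0])))
# pad top edge points / pad front
for x in(262,300,340,380,420,450):
    print(x,[ (y,pts(b,[[x,y]])[0].round(1).tolist(), b["image"][y,x].tolist()) for y in range(282,318,4)] if x in(340,420) else "")
dk=(H[...,2]<70).astype(np.uint8); dk[:, :160]=0; dk[:,230:]=0; dk[:165]=0; dk[205:]=0
ys,xs=np.nonzero(dk); print("handle px",xs.min(),xs.max(),ys.min(),ys.max(), pts(b,[[184,188],[187,187],[205,182]]))
```

```text
[ 260  179   53   72 2076] [285.7 214.6]
[ 336  258   55   44 1446] [361.9 278.1]
z pct [ 0.3 37.7 48.5 49.4 50.8]
top rect (485.9964904785156, -330.1546325683594) (40.13489532470703, 45.40376663208008) 76.20380401611328 [ 484.5 -329.7   49. ]
[[ 459.2 -344.2]
 [ 503.3 -355.1]
 [ 512.8 -316.1]
 [ 468.7 -305.3]]
637
[ 459.6 -343.5    5.3] [-26.4 -13.4]
[ 462.2 -332.9    8.7] [-23.8  -2.7]
[ 463.8 -327.3    8.7] [-22.2   2.8]
[ 463.2 -329.4   16.8] [-22.8   0.8]
[ 460.8 -338.5   30.8] [-25.2  -8.4]
[ 466.  -317.7   13.3] [-20.   12.4]
[ 462.1 -334.1   31.6] [-23.9  -4. ]
[ 467.4 -313.2   13. ] [-18.5  17. ]
[ 464.5 -323.8   29.2] [-21.5   6.3]
[ 463.3 -328.2   38.7] [-22.7   2. ]
[ 469.  -306.6   19.3] [-17.   23.6]
[ 469.2 -305.5   24.1] [-16.8  24.6]
[ 483.2 -308.8   31.2] [-2.8 21.4]
[ 511.1 -352.6   31.1] [ 25.1 -22.5]
[ 512.5 -346.1   32.2] [ 26.5 -15.9]
[ 515.4 -347.3   25.9] [ 29.4 -17.2]
[ 517.8 -356.5   18.8] [ 31.8 -26.3]
[ 516.2 -330.6   32.1] [30.2 -0.4]
[ 519.8 -346.9   19. ] [ 33.8 -16.7]
[ 517.6 -321.2   33.9] [31.6  8.9]
[ 521.1 -336.    21.7] [35.1 -5.8]
[ 524.7 -352.9
[... 655 characters left out ...]
02, [639.0, -61.4, 79.2], [202, 207, 212]), (306, [644.1, -61.8, 77.9], [204, 209, 213]), (310, [648.7, -62.2, 77.8], [205, 211, 214]), (314, [674.0, -62.8, 41.4], [172, 177, 174])]
380 
420 [(282, [646.0, 28.6, 37.9], [170, 177, 172]), (286, [650.2, 28.2, 39.2], [171, 178, 173]), (290, [653.2, 27.2, 42.8], [155, 160, 157]), (294, [652.8, 24.6, 52.8], [118, 120, 123]), (298, [651.6, 21.7, 63.9], [116, 119, 122]), (302, [650.0, 18.9, 75.0], [101, 101, 104]), (306, [653.4, 18.3, 77.0], [132, 136, 138]), (310, [656.9, 17.8, 78.8], [131, 134, 137]), (314, [662.0, 17.9, 77.9], [139, 141, 143])]
450 
handle px 160 227 165 204 [[ 505.6 -177.   112.6]
 [ 505.1 -174.7  112. ]
 [ 506.3 -169.4   82.3]]
```

View pics/crop.png

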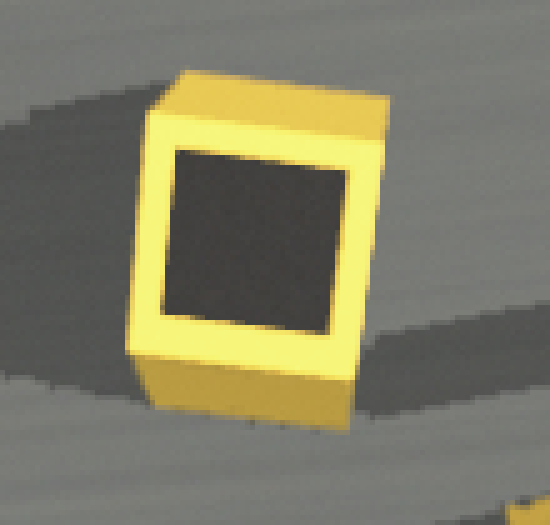

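The crop confirms the choice: the dark top panel is at centre, the sloping front is at the bottom (towards world +x), and the chock yaw is about -14°. I'll grasp it now and fit the bed frame in the same step.

Run:
```python
from h import *
b=np.load("w_bed.npy",allow_pickle=True).item(); H=cv2.cvtColor(b["image"],cv2.COLOR_BGR2HSV)
vs,us=np.mgrid[0:480,0:640]; uv=np.c_[us.ravel(),vs.ravel()]; p=pts(b,uv).reshape(480,640,3)
mask=np.zeros((480,640),np.uint8); cv2.fillPoly(mask,[np.array([[240,125],[485,130],[475,195],[275,200],[240,190]])],1)
q=p[(mask>0)&(b["depth"]>0)]; k=np.linalg.lstsq(np.c_[q[:,:2],np.ones(len(q))],q[:,2],rcond=None)[0]
ht=p[...,2]-(p[...,:2]@k[:2]+k[2])
# pad front
sel=(us>255)&(us<455)&(vs>284)&(vs<306)&(ht>6)&(ht<34); q=p[sel]; a=np.polyfit(q[:,1],q[:,0],1); r=q[:,0]-np.polyval(a,q[:,1]); g=abs(r)<3; a=np.polyfit(q[g,1],q[g,0],1)
print("pad front x at y:",a,"yaw",np.degrees(np.arctan(-a[0])),g.sum(),r[g].std())
# pipe top ridge
sel=(us>232)&(us<497)&(vs>215)&(vs<278)&(ht>40)&(ht<53); q=p[sel]; 
ap=np.polyfit(q[:,1],q[:,0],1); print("pipe yaw",np.degrees(np.arctan(-ap[0])),ap,"maxh",np.percentile(q[:,2]-(q[:,:2]@k[:2]+k[2]),95), q[:,1].min(),q[:,1].max())
# blue side edges & low edge of grey plate cast on bed plane
n=np.array([-k[0],-k[1],1]); 
blue=cv2.inRange(H,(100,120,40),(125,255,255)); grey=cv2.inRange(H,(0,0,140),(179,30,230))
L=[];Rr=[]
for y in list(range(125,165))+list(range(276,290)):
    xs=np.nonzero(blue[y,215:245])[0]; 
    if len(xs): L.append([215+xs.min()-.5,y])
    xs=np.nonzero(blue[y,470:512])[0]
    if len(xs): Rr.append([470+xs.max()+.5,y])
for nm,e in(("imgleft(-y)",L),("imgright(+y)",Rr)):
    w=plane(b,e,k[2],n); f=np.polyfit(w[:,0],w[:,1],1); print(nm,len(e),f,"yaw",np.degrees(np.arctan(f[0])),"y at x=540",np.polyval(f,540))
lo=[]
for x in range(250,480,5):
    ys=np.nonzero(grey[95:140,x])[0]
    if len(ys): lo.append([x,95+ys.min()-.5])
w=plane(b,lo,k[2],n); f=np.polyfit(w[:,1],w[:,0],1); print("low edge",f,"yaw",np.degrees(np.arctan(-f[0])),np.std(w[:,0]-np.polyval(f,w[:,1])))
print("k",k.tolist())
u=np.radians(-13.9); Q=down(u)
bot.move_to([483.8,-329.6,110],Q); bot.servo_line([483.8,-329.6,24],speed=120)
bot.move_gripper(30,40); s=bot.read_state(); print(s["grip_width"],s["grip_force"],s["ft_force"],s["clock"],s["ee_pos"])
```

```text
pad front x at y: [  0.1 648.5] yaw -8.396316592791552 2045 0.6322136255123826
pipe yaw -8.301790286149563 [  0.1 592.1] maxh 48.74077416097092 -160.48585590973292 92.57768620445759
imgleft(-y) 54 [ -0.1 -85.5] yaw -8.494318796547239 y at x=540 -166.18859386672938
imgright(+y) 53 [ -0.1 190.7] yaw -8.273770487114083 y at x=540 112.19665617019405
low edge [  0.1 466.8] yaw -8.404486686058048 0.27284398230844153
k [0.06529513136393536, -0.010602245640821198, -3.0406148529241634]
38.92022254959043 40.9146112203598 [-1.2  1.1  6.4] 5.925 [ 484.  -329.7   24.5]
```

The bed frame is consistent: yaw -8.37° from five independent lines, origin about (583,-33,35.6), and the handle predicted within 3 mm of where I measured it. The pad front comes out near bed x = 63. Next I'll carry the chock over and set it down.

```bash
cat >> h.py <<'E'
O=np.array([582.8,-33.3,35.6]); RB=R.from_euler("z",-8.37,degrees=True)*R.from_euler("y",-4,degrees=True)
QB=qR(RB*R.from_matrix([[-1,0,0],[0,1,0],[0,0,-1]]))
W=lambda x,y,z:(O+RB.apply([x,y,z])).tolist()
def st():
    s=bot.read_state(); return s["clock"],RB.inv().apply(np.array(s["ee_pos"])-O),RB.inv().apply(s["ft_force"]),s["grip_width"],s["grip_force"]
E
python3 - <<'E'
from h import *
p=bot.read_state()["ee_pos"]
print(bot.ik(W(-68,0,130),QB), bot.ik(W(-68,0,24),QB))
bot.servo_line([p[0],p[1],190],speed=200)
bot.move_to(W(-68,0,140),QB); bot.dwell(.2); print(*st())
bot.servo_line(W(-68,0,34),speed=120); bot.dwell(.2); print(*st())
print(bot.servo_line(W(-68,0,21),speed=10,until_force=4)); bot.dwell(.2); print(*st())
c=cam("wrist"); cv2.imwrite("pics/placed.png",c["image"])
E
```

```text
[-0.1  0.2  1.8 -0.   1.1 -1.5] [-0.1  0.4  1.8 -0.   0.8 -1.5]
8.2917 [-67.8  -0.8 139.9] [-0.2 -0.2 -2.7] 39.14687863537879 40.58498919010162
9.525 [-67.7   0.   34.6] [ 0.   0.9 -3.3] 38.661826745226136 40.59085249900818
True
10.6667 [-68.1  -0.   24. ] [-1.5 -0.6  5.5] 38.38544462645398 41.52860105037689
```

View pics/placed.png

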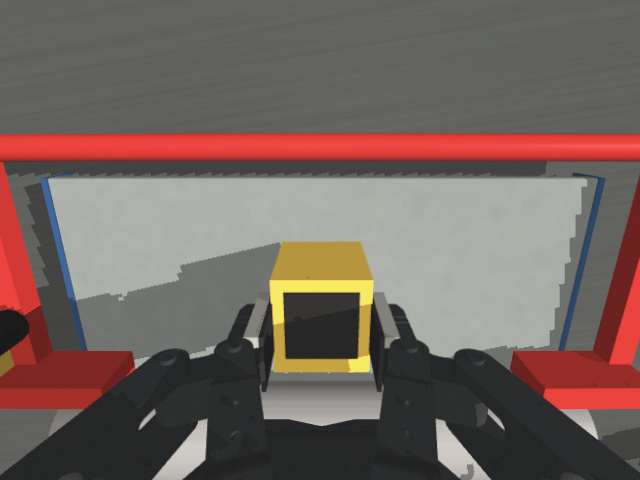

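The picture shows the chock centred on the bed at (322,310), with the bed edges at 45 and 605 and both gripper fingers clear of the pipe. Next is a gentle push with force feedback.

Run:
```python
from h import *
bot.servo_line(W(-68,0,24.5),speed=10); bot.dwell(.1); print(*st())
z=24.5
for x in(-58,-50,-40,-33):
    hit=bot.servo_line(W(x,0,z),speed=20,until_force=9); print(x,hit,*st())
    if hit: break
```

```text
11.1083 [-68.2  -0.   24.3] [ 0.2  0.5 -2.5] 39.02543567305178 40.642234683036804
-58 False 11.7583 [-58.1  -0.   24.4] [-0.  -0.7 -3.1] 39.12079552796128 40.6413334608078
-50 False 12.3083 [-50.    0.   24.4] [-1.5  0.6 -3.4] 38.82116937191893 40.621939301490784
-40 False 12.9583 [-40.   -0.   24.5] [-0.7 -0.2 -3. ] 38.743711707424225 40.62337517738342
-33 False 13.4583 [-33.    0.   24.4] [ 0.3  0.2 -2.9] 39.065380382467865 40.62301218509674
```

Run:
```python
from h import *
bot.servo_line(W(-33,0,22),speed=5,until_force=2.5); z=st()[1][2]; bot.dwell(.1); print(z,*st())
x=-33; hit=bot.servo_line(W(-10,0,z),speed=6,until_force=6); print(hit,*st())
x=st()[1][0]
def f(): 
    v=[]
    for _ in range(4): v.append(st()[2]); bot.dwell(.02)
    return np.mean(v,0)
bot.dwell(.1); print(x,f(),st()[1])
```

```text
23.979319147252355 13.825 [-33.1   0.   24. ] [0.2 0.3 7.2] 39.00985493398277 41.65798544883728
True 14.4667 [-33.1   0.   24. ] [-1.3 -0.9  4.5] 39.11780040231991 41.51873052120209
-33.126701925282084 [-0.6 -0.   6. ] [-33.1   0.   24. ]
```

```bash
cat >> h.py <<'E'
def f(n=4):
    v=[]
    for _ in range(n): v.append(st()[2]); bot.dwell(.02)
    return np.mean(v,0)
E
python3 - <<'E'
from h import *
z=24.25
bot.servo_line(W(-33,0,z),speed=10); print(f())
for x in np.arange(-32,-8,1.):
    hit=bot.servo_line(W(x,0,z),speed=10,until_force=6); v=f(3); print(x,hit,st()[1],v)
    if v[0]<-5 or hit: break
E
```

```text
[-1.1  0.1  0.5]
-32.0 False [-32.    0.   24.2] [-1.6 -0.1 -0.1]
-31.0 False [-30.9   0.   24.2] [-0.8  0.3 -1.3]
-30.0 False [-29.9  -0.   24.2] [-0.4  0.3 -1.9]
-29.0 False [-28.9  -0.   24.2] [-0.4 -0.4 -1.9]
-28.0 False [-27.9   0.   24.2] [-0.3 -0.2 -2.1]
-27.0 False [-26.9  -0.   24.2] [-0.6 -0.5 -2.8]
-26.0 False [-26.   -0.   24.2] [-0.9  0.2 -2.3]
-25.0 False [-25.8   0.   24.3] [-8.3 -0.3  4.1]
```

Run:
```python
from h import *
x=-24.8
bot.servo_line(W(x,0,24.25),speed=2); v=f(3); print(x,v,st()[1])
while v[0]>-10 and x<-24.2:
    x+=.1; bot.servo_line(W(x,0,24.25),speed=2); v=f(3); print(x,v,st()[1])
for _ in range(5): bot.dwell(.12); print(f(3))
c=cam("wrist"); cv2.imwrite("pics/pressed.png",c["image"])
print(st())
```

```text
-24.8 [-10.1  -0.1   5.8] [-25.8   0.   24.3]
[-9.3  0.1  5.3]
[-9.8 -0.4  5.2]
[-9.3 -0.4  5.1]
[-9.7 -0.6  5.4]
[-10.   -0.3   5.4]
(18.5333, array([-25.7,   0. ,  24.3]), array([-9.4, -0.2,  5.2]), 38.76065588997246, 41.691736578941345)
```

View pics/pressed.png

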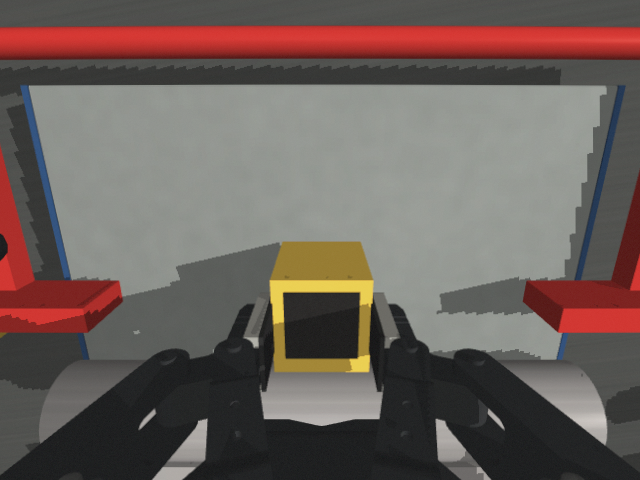

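The pipe has left the stop fingers, which stand clear at about (60,310) and (585,310), and it bears on a rigid stop at the expected place. I'll press slightly firmer to cover chock friction, then release and back out along the bed normal.

Run:
```python
from h import *
bot.servo_line(W(-24.5,0,24.25),speed=2); 
for _ in range(4): bot.dwell(.12); print(f(3))
bot.move_gripper(62); print(*st())
bot.servo_line(W(-24.5,0,40),speed=60); bot.servo_line(W(-24.5,0,140),speed=150)
bot.move_to(W(-50,-155,140),QB); print(*st())
c=cam("wrist"); np.save("w2.npy",c,allow_pickle=True); cv2.imwrite("pics/released.png",c["image"])
b=c;H=cv2.cvtColor(b["image"],cv2.COLOR_BGR2HSV)
m=cv2.inRange(H,(20,90,60),(35,255,255)); n,l,s_,ce=cv2.connectedComponentsWithStats(m)
for i in range(1,n):
    if s_[i,4]>150: print(s_[i],ce[i], RB.inv().apply(plane(c,[ce[i]],O[2]+48)-O))
```

```text
[-12.1  -0.9   7.4]
[-12.2  -0.2   7. ]
[-12.1  -0.4   7.8]
[-11.6  -0.5   8. ]
19.8 [-24.2  -0.   24.4] [ 0.1 -1.  -0.5] 61.99662428187202 0.0
21.7083 [ -50.2 -155.   139.4] [-0.1 -0.3  0.1] 61.9354972264543 0.0
[ 473  226   94   74 4403] [511.9 261.8] [[-33.  -18.4  50.4]]
[ 216  261   55   46 1379] [245.7 280.3] [[ -18.2 -210.5   49.4]]
```

View pics/released.png

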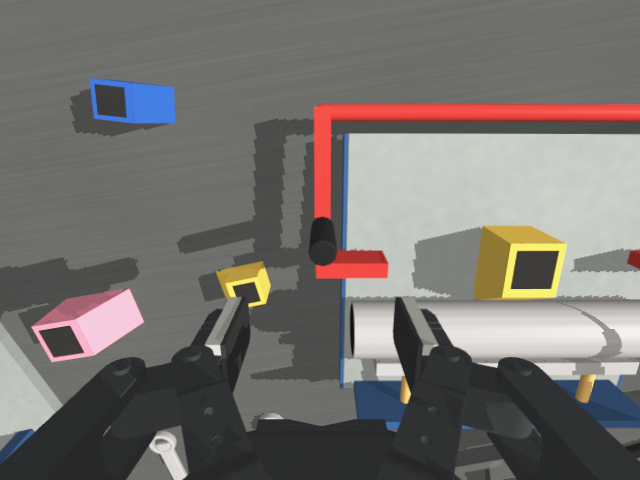

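The chock stays wedged under the pipe at (515,265), the pipe lies against the pad, and the handle at (322,242) is centred between the jaws. Now I'll draw the carriage.

Run:
```python
from h import *
print(bot.servo_line(W(-50,-155,58),speed=80,until_force=8)); print(*st())
bot.move_gripper(10,50); bot.dwell(.1); print(*st())
print(bot.servo_line(W(-106,-155,58),speed=40,until_force=20)); print(*st())
print(bot.servo_line(W(-114,-155,58),speed=8,until_force=12)); print(*st())
```

```text
False
22.9333 [ -49.7 -155.1   58.5] [ 0.3  0.3 -0.4] 62.11965182655785 0.0
23.525 [ -49.9 -154.4   58.4] [-2.1  4.5  5.4] 15.525979563884963 48.679144978523254
False
25.075 [-105.5 -154.5   58.4] [1.8 6.8 3. ] 15.49084721403025 48.785220980644226
True
25.7583 [-109.9 -154.4   58.5] [2.3 1.4 0.5] 15.583236727914999 49.68111991882324
```

Run:
```python
from h import *
print(bot.servo_line(W(-111.5,-155,58),speed=8,until_force=14)); bot.dwell(.1); print(*st())
bot.move_gripper(50); bot.dwell(.1); print(*st())
x,y,_=st()[1]
bot.servo_line(W(x,y,75),speed=60); bot.servo_line(W(x,y,200),speed=150)
bot.move_to(W(-110,-60,210),QB); bot.dwell(.3)
c=cam("wrist"); cv2.imwrite("pics/final.png",c["image"]); np.save("w3.npy",c,allow_pickle=True); print(*st())
```

```text
True
26.0667 [-109.9 -154.4   58.5] [3.2 2.4 2.8] 15.810609586281908 49.917420744895935
26.5917 [-110.3 -154.4   58.1] [-0.1  0.4  0.4] 49.94846968630133 0.0
28.825 [-110.   -60.6  209.8] [ 0.3 -0.9  0.4] 49.79013805257522 0.0
```

View pics/final.png

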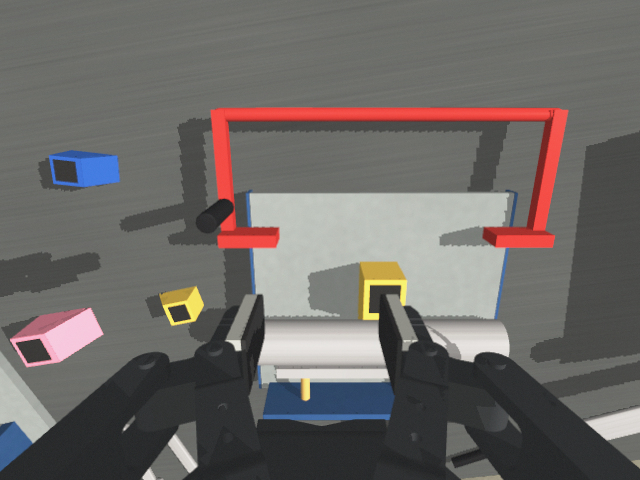

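The carriage is fully back: 60 mm of travel, then it stayed put under a 14 N pull. The chock at (383,290) holds the pipe against the pad, and the gripper is clear.

```bash
python3 -c "
from rig import bot; print(bot.finish_job())"
```

```text
the job is handed in; nothing more can be done
None
```

The job is handed in at about 29 s of the 64 s limit: the chock pushed the pipe to the pad, held it at 10–12 N for over half a second and stayed wedged when released, and the carriage is drawn back its full 60 mm; the verdict was not shown to me.

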